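Start the thread and close the analyser's wash bottle

TASK

The octagonal screw cap lies on its side on the counter: stand it mouth down and let go of it, then take it afresh from above and screw it onto the neck of the white bottle in the sprung steel holder. Set it on the neck, turn it backward (anticlockwise from above) until you feel it drop into the thread, and only then turn it clockwise until it is fully home; leave it closed and let go, without disturbing the other vessels.

Things in the scene. Friction and masses are not known exactly. Their poses are not given: they have to be found in the camera images.
- cap_mid (a point): Centre (on the axis, half-way up) of the loose grey octagonal screw cap: 58 mm across flats, 63 across corners, 35 high, about 80 g, hollow (48 mm inside), open at the mouth. z runs along the axis from mouth to closed top; x and y are each square to a pair of the eight flats. It starts lying on one flat, axis level, centre 29 mm above the counter, top pointing roughly to the robot (within 20 degrees).
- cap_top (a point): Centre of the cap's closed top, 17.5 mm from cap_mid along its z. Gripped across two opposite upright flats by a hand leaning 45 degrees towards this end (towards the robot), and swung 90 degrees about the line of the fingers, the cap comes upright, mouth down. Inside, near the mouth, are three lugs 120 degrees apart, 6 mm wide, 4 high, 2 above the mouth edge, reaching in to 19.5 mm from the axis.
- neck (a point): Point on the axis of the white bottle's neck where the cap's centre (cap_mid) is when fully home; 126 mm above the counter with the bottle at rest; z up. Neck core 36 mm wide, tapering over its last 10 mm to 24 at its top, 12.5 mm above this point; 45 mm wide over the threads; body 88 mm wide, its sloping shoulder begins 32 mm below this point. This point moves with the bottle.
- holder: Fixed steel holder, 130 mm square, origin under its centre, with four corner posts 70 mm high. The bottle in it cannot tip and does not turn (below 4 N m), but floats upright on a spring of 0.6 N per mm: it can be pushed down by up to 14 mm or pulled up by up to 10 mm, and springs back.
- thread (a point): Point on the neck's axis level with the thread tops, 1.5 mm below point neck. Three right-hand threads, starts 120 degrees apart; their angle differs each time, is not in any pose given and must be felt. A cap set on rests with its lugs on the threads, 14 mm above home (19 if on the small stops that end them). Clockwise from there the lugs hit the stops and it does not start; backward they reach the starts.
- neck_top (a point): Centre of the neck's top, 12.5 mm above point neck. Pressed down lightly (8 mm of spring) and turned backward up to 105 degrees, the cap drops 9 mm on the bottle (held: the push vanishes as the bottle springs up), to 5 mm above home; the start is 17 degrees wide, then a hard stop. From there 65 to 95 degrees clockwise, pressed lightly, screw it the last 5 mm home; a hard stop follows within 15 degrees.
- reagent: A bystander: closed white bottle, 48 mm wide, 95 mm tall; origin at the centre of its underside.
- jar: A bystander: closed glass jar, 56 mm wide, 65 mm tall; origin at the centre of its underside.
- beaker: A bystander: open glass beaker, 60 mm wide, 70 mm tall; origin at the centre of its underside.

How it is judged:
By the outcome, as a careful person would: the job done as asked, in the order asked, and still so for the second after the job is handed in, with the robot touching nothing.
It also fails if it takes over 69 s, if anything falls off the work surface, if the arm or the gripper's body presses on something with over 40 N, if the wrist force passes 120 N, or if a joint passes its speed limit or range.

ROBOT

A 7-joint arm with a two-finger parallel gripper is mounted at the origin on the work surface. World frame = base frame: x ahead of the robot, y to its left, z up, the work surface at z = 0. Lengths are in mm, angles in rad, forces in N, time in s.
With the tool pointing down it reaches from about 425 to 950 mm from the base axis. Payload 4.7 kg.
Tool frame: the origin (TCP) lies on the centre line of the jaws, within the pads' length; the fingertips stand 11 mm ahead of it and the grasp point (between the pads) lies 8 mm behind it; y points along the fingers, z is the direction in which the jaws open and shut, and the axes are right-handed (so a half turn about y gives the same grasp; the last joint's range is limited). The gripper opens to 85 mm and grips with 20 to 120 N. Pads are 22 mm wide; open, the fingers measure 114 mm over their backs; the gripper's body (76 mm by 85 mm) begins 54 mm behind the grasp point. The pads swing forward as they close: fully open they stand 13 mm farther back than shut.
Start: joints at [-1.148, 0.469, -0.049, 1.532, 0.024, 1.141, -0.082], TCP at [294.659, 607.308, 242.335] pointing down, gripper open.
Joint ranges: [-2.59, 2.59], [-0.33, 1.99], [-1.39, 1.29], [0.1, 2.45], [-1.04, 4.18], [0.21, 1.99], [-2.66, 2.66]. Speed limits (rad/s): [2.57, 2.57, 3.14, 3.14, 3.14, 3.14, 3.14].

INTERFACE

Orientations are given as a rotation vector (axis times angle).
In Python, from plant import robot, cams gives the robot as it stands. The module is installed in compiled form; this text tells all that it offers.
- The arm moves only by the tool arm_command, never from a script. Its argument "series" is a list of rows, each an object of numbers: "grip": the gripper's target within -1 to 1 (shut at 1, half-way at 0, fully open at -1); "dx", "dy", "dz": the shift along the tool's x, y, z in mm; "yaw": the turn about the tool's y in rad. A call has 1 to 5 rows; each row is the pose to reach, as a shift and turn from the pose measured when the call began, along the tool's axes at that moment; what a row does not reach only later rows make up. A row lasts 1/12 s, in which the tool goes at most 41.7 mm and 7.16 degrees, less where a joint would pass 70% of its speed; a pose out of reach is approached as far as the arm can. A call with a gripper value outside its range is refused whole. The fingers move at their own pace and stop on an object; "squeeze" is the grip in N (left out, the last holds). Time passes only in rows, so rows that repeat a pose let the fingers close. It gives the time, the measured TCP pose, the force and the opening at its end, in the units of the state.
- robot.get_state(): the state, without advancing time (a new reading comes with each control period).
- cams.capture(name): name is "scene" or "top" or "wrist"; returns (picture, depth): 480x640x3 uint8, red, green, blue; 480x640 float32, mm along the optical axis (not along the pixel's ray), 0 where there is no reading.
- cams.camera_params(name): a dict with "camera_matrix" (3x3 intrinsics, pixels), "rvec" (rotation vector, rad) and "tvec" (3), from world to camera coordinates, as OpenCV has them. Camera axes: x right, y down, z forward; pixel columns grow to the right and rows downward; lengths in mm; the calibration is good to about 2 mm. A picture is of the moment at which its call begins: read the wrist's pose just before it. camera_params takes no time and is no camera call; for the wrist camera it gives the pose at the moment of the call.
- robot.hand_in(): hands the job in, once; it reports no verdict.
Trained networks look in the newest picture that a camera, given by its name, has taken for a name from the list of things; names that differ only in an ending like _2 or _b are one class to them, and where a whole thing is asked for, a point or a joint stands for the part that bears it (a point fixed in the world has none). Each returns a list of dicts, best first, with "p" (0 to 1); they miss things now and then, are a little off and sometimes report something else, mostly with a low value. They report only what shows in the picture. A call takes as long as a camera call.
- cams.search_frame(target, camera): "xy" ([column, row] in pixels, amid what is visible of it).
The state is a dict: "clock": time; "joint_pos": joint angles; "joint_velocities": joint speeds; "effort": joint torques, N m; "tool_pos": TCP position; "tcp_rot": TCP orientation; "contact_force": force on the tool from outside, world axes, zero at the start; "wrist_torque": the same for the moment, N m; "finger_gap": finger opening in mm.
Only numpy, scipy, OpenCV 4.12 (cv2) and the standard library are available. Lean on these libraries where they do the work, as an engineer would, in place of code of your own. Each camera call takes 0.05 s, during which the arm holds its last target. There are 200 camera calls.

## Working session

There is one attempt and no reset: what is moved stays moved. The work goes in short steps, Python scripts to look and compute and a tool call to move; the robot and the scene stay as the last step left them, time stands still between calls to the robot, and variables do not carry over. Pictures are saved under pics/ and viewed, about 8 in all and at most 12, crops included, and the job is handed in when it is done.

Besides the shell and the picture viewer there is one more tool, called after "Emit:" by a JSON object that holds its "name" and its "arguments". arm_command: Moves the arm, as the interface text tells. Its arguments: {"type":"object","properties":{"series":{"type":"array"},"squeeze":{"type":"number"}},"required":["series"]}

```bash
mkdir -p pics && cat > h.py <<'E'
import numpy as np, cv2
from scipy.spatial.transform import Rotation as R
from plant import robot, cams
np.set_printoptions(precision=3,suppress=True)
def st():
    s=robot.get_state(); print({k:np.round(s[k],3).tolist() for k in('clock','joint_pos','tool_pos','tcp_rot','contact_force','wrist_torque','finger_gap')}); return s
def cap(n):
    p=cams.camera_params(n); i,d=cams.capture(n); return i,d,p
def cloud(d,p):
    K=np.array(p['camera_matrix']); v,u=np.indices(d.shape); 
    c=np.stack([(u-K[0,2])/K[0,0]*d,(v-K[1,2])/K[1,1]*d,d],-1)
    Rm=cv2.Rodrigues(np.array(p['rvec'],float))[0]
    w=(c-np.array(p['tvec']).ravel())@Rm; w[d<=0]=np.nan; return w
def save(n,i): cv2.imwrite(f'pics/{n}.png',cv2.cvtColor(i,cv2.COLOR_RGB2BGR))
E
python3 - <<'E'
from h import *
s=st(); print(R.from_rotvec(s['tcp_rot']).as_matrix())
i,d,p=cap('top'); save('top1',i); w=cloud(d,p); np.save('top1.npy',w)
for t in ['cap_mid','neck','holder','reagent','jar','beaker']:
    for r in cams.search_frame(t,'top')[:2]:
        u,v=map(int,np.round(r['xy'])); print(t,r['xy'],round(r['p'],2),w[v,u])
E
```

```text
{'clock': 0.0, 'joint_pos': [-1.148, 0.469, -0.049, 1.534, 0.024, 1.141, -0.082], 'tool_pos': [294.415, 606.779, 241.232], 'tcp_rot': [-1.544, 0.355, -0.354], 'contact_force': [-0.36, 0.128, -0.034], 'wrist_torque': [-0.008, 0.031, 0.053], 'finger_gap': 85.444}
[[ 0.9   -0.001  0.436]
 [-0.436 -0.002  0.9  ]
 [ 0.    -1.    -0.002]]
cap_mid [469.1, 300.5] 0.96 [ 504.567 -143.492   60.781]
neck [260.1, 303.9] 0.96 [491.298 161.583 138.303]
holder [265.4, 308.6] 0.71 [484.785 154.916 134.699]
holder [165.3, 167.5] 0.48 [701.672 317.396  75.235]
reagent [165.2, 168.1] 0.81 [701.672 317.396  75.235]
jar [413.3, 156.5] 0.77 [726.469 -63.818  66.787]
beaker [298.0, 164.9] 0.57 [730.678 116.631   1.063]
```

View pics/top1.png

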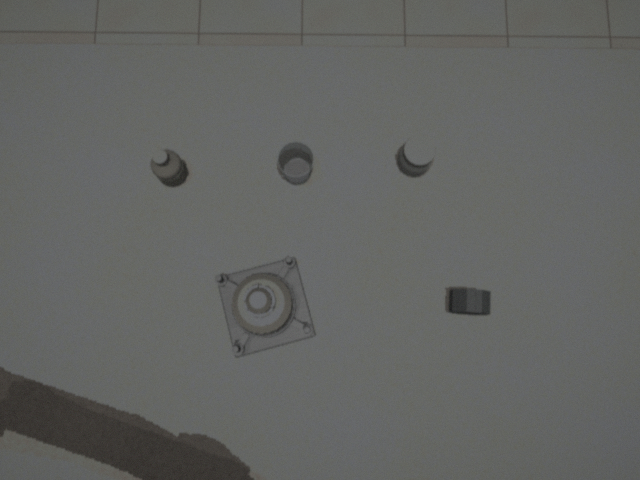

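```bash
python3 - <<'E'
from h import *
w=np.load('top1.npy')
m=(abs(w[...,0]-500)<70)&(abs(w[...,1]+143)<70)&(w[...,2]>53)
P=w[m]; print(len(P),P.min(0),P.max(0),np.median(P,0))
r=cv2.minAreaRect(P[:,:2].astype(np.float32)); print('top flat',r)
m=(abs(w[...,0]-500)<70)&(abs(w[...,1]+143)<70)&(w[...,2]>12)
P=w[m]; print('all',cv2.minAreaRect(P[:,:2].astype(np.float32)))
# neck
m=(abs(w[...,0]-490)<60)&(abs(w[...,1]-160)<60)
for lo,hi in((133,145),(118,130),(85,100)):
    Q=w[m&(w[...,2]>lo)&(w[...,2]<hi)]
    print(lo,len(Q),Q.mean(0) if len(Q) else'', cv2.minEnclosingCircle(Q[:,:2].astype(np.float32)) if len(Q) else '')
i,d,p=cap('scene'); save('scene1',i); w=cloud(d,p); np.save('scene1.npy',w)
print(R.from_rotvec(np.ravel(p['rvec'])).as_matrix(),p['tvec'])
for t in ['cap_mid','cap_top','neck','neck_top']:
    for r in cams.search_frame(t,'scene')[:2]:
        u,v=map(int,np.round(r['xy'])); print(t,r['xy'],round(r['p'],2),w[v,u])
m=(abs(w[...,0]-500)<70)&(abs(w[...,1]+143)<70)&(w[...,2]>53)&(w[...,2]<70)
P=w[m]; print(len(P),np.median(P,0),cv2.minAreaRect(P[:,:2].astype(np.float32)))
E
```

```text
518 [ 485.53  -169.932   53.031] [ 521.688 -131.503   62.485] [ 503.52  -150.292   57.195]
top flat ((504.0240173339844, -150.2398223876953), (37.743560791015625, 35.26557159423828), 86.61052703857422)
all ((503.87322998046875, -151.677734375), (59.60664367675781, 35.396934509277344), 86.54242706298828)
133 381 [496.669 164.636 137.227] ((499.2071533203125, 164.94967651367188), 18.771751403808594)
118 293 [495.373 163.9   125.126] ((496.865478515625, 165.24252319335938), 22.624431610107422)
85 1293 [494.672 162.783  89.982] ((497.0686340332031, 165.26756286621094), 40.020084381103516)
[[ 0.826  0.563 -0.01 ]
 [ 0.278 -0.423 -0.862]
 [-0.49   0.71  -0.506]] [-530.716  -31.809 1065.807]
cap_mid [187.9, 333.1] 0.86 [ 492.626 -148.644   11.887]
cap_top [187.8, 329.6] 0.62 [ 493.186 -147.885   18.012]
neck [302.0, 231.6] 0.97 [522.736 126.295  76.841]
neck_top [302.1, 233.1] 0.66 [523.047 125.777  74.94 ]
356 [ 507.361 -157.193   56.898] ((505.7078857421875, -155.11489868164062), (33.72452926635742, 37.54951858520508), 85.83787536621094)
```

View pics/scene1.png

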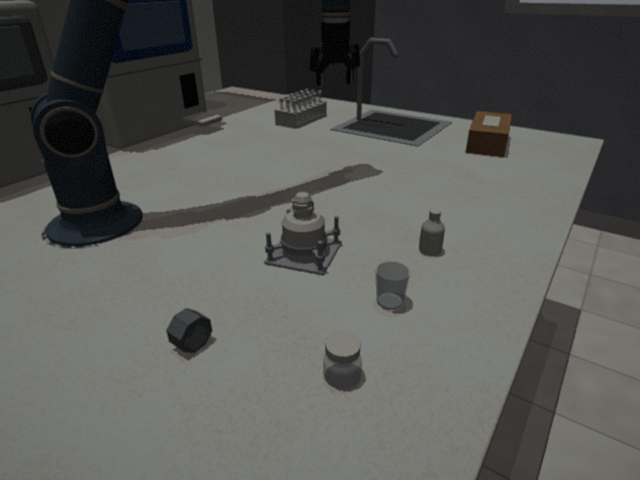

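Emit:
{"name": "arm_command", "arguments": {"series": [{"dx": 460, "dz": -340, "yaw": -0.39, "grip": 1}, {"dx": 460, "dz": -340, "yaw": -0.39, "grip": 1}, {"dx": 460, "dz": -340, "yaw": -0.39, "grip": 1}, {"dx": 460, "dz": -340, "yaw": -0.39, "grip": 1}, {"dx": 460, "dz": -340, "yaw": -0.39, "grip": 1}], "squeeze": 30}}

```text
invalid input
```

Emit:
{"name": "arm_command", "arguments": {"series": [{"dx": 188, "dz": -311, "grip": 1}, {"dx": 188, "dz": -311, "grip": 1}, {"dx": 188, "dz": -311, "grip": 1}, {"dx": 188, "dz": -311, "grip": 1}, {"dx": 188, "dz": -311, "grip": 1}]}}

```text
invalid input
```

Emit:
{"name": "arm_command", "arguments": {"series": [{"dx": 36, "dy": 0, "dz": -27, "yaw": -0.1, "grip": 1}, {"dx": 72, "dy": 0, "dz": -54, "yaw": -0.2, "grip": 1}, {"dx": 108, "dy": 0, "dz": -81, "yaw": -0.3, "grip": 1}, {"dx": 144, "dy": 0, "dz": -108, "yaw": -0.39, "grip": 1}, {"dx": 460, "dy": 0, "dz": -340, "yaw": -0.39, "grip": 1}], "squeeze": 30}}

```text
clock: 1.02
tool_pos: [391.0, 420.5, 242.5]
tcp_rot: [-1.57, 0.046, -0.046]
contact_force: [0.9, -0.5, -0.5]
finger_gap: 25.7
```

Emit:
{"name": "arm_command", "arguments": {"series": [{"dx": 169, "dy": 0, "dz": -310, "yaw": 0, "grip": 1}, {"dx": 169, "dy": 0, "dz": -310, "yaw": 0, "grip": 1}, {"dx": 169, "dy": 0, "dz": -310, "yaw": 0, "grip": 1}, {"dx": 169, "dy": 0, "dz": -310, "yaw": 0, "grip": 1}, {"dx": 169, "dy": 0, "dz": -310, "yaw": 0, "grip": 1}]}}

```text
clock: 1.43
tool_pos: [479.7, 231.9, 242.8]
tcp_rot: [-1.569, 0.045, -0.046]
contact_force: [0.9, 0.5, -0.0]
finger_gap: -0.1
```

Emit:
{"name": "arm_command", "arguments": {"series": [{"dx": 0, "dy": 0, "dz": -310, "yaw": 0, "grip": 1}, {"dx": 0, "dy": 0, "dz": -310, "yaw": 0, "grip": 1}, {"dx": 0, "dy": 0, "dz": -310, "yaw": 0, "grip": 1}, {"dx": 0, "dy": 0, "dz": -310, "yaw": 0, "grip": 1}, {"dx": 0, "dy": 0, "dz": -310, "yaw": 0, "grip": 1}]}}

```text
clock: 1.85
tool_pos: [467.0, 23.8, 242.8]
tcp_rot: [-1.569, 0.044, -0.047]
contact_force: [0.9, 0.3, 0.7]
finger_gap: 0.3
```

Emit:
{"name": "arm_command", "arguments": {"series": [{"dx": -2, "dy": 0, "dz": -173, "yaw": 0, "grip": 1}, {"dx": -2, "dy": 0, "dz": -173, "yaw": 0, "grip": 1}, {"dx": -2, "dy": 0, "dz": -173, "yaw": 0, "grip": 1}, {"dx": -2, "dy": 0, "dz": -173, "yaw": 0, "grip": 1}, {"dx": -2, "dy": 0, "dz": -173, "yaw": 0, "grip": 1}]}}

```text
clock: 2.27
tool_pos: [453.6, -156.3, 243.3]
tcp_rot: [-1.572, 0.051, -0.057]
contact_force: [0.5, 0.2, -0.3]
finger_gap: 0.3
```

```bash
cat >> h.py <<'E'
def capm(w,zlo=12,c=(504,-152),r=60,show=True):
    m=(abs(w[...,0]-c[0])<r)&(abs(w[...,1]-c[1])<r)&(w[...,2]>zlo)&(w[...,2]<80)
    P=w[m]; 
    if len(P)>10: print(zlo,len(P),'med',np.median(P,0),'min',P.min(0),'max',P.max(0),cv2.minAreaRect(P[:,:2].astype(np.float32)))
    return P
E
python3 - <<'E'
from h import *
st()
i,d,p=cap('wrist'); save('wr1',i); w=cloud(d,p); capm(w); capm(w,53)
E
```

```text
{'clock': 2.267, 'joint_pos': [-0.027, 0.142, 0.302, 1.997, -0.048, 1.005, 1.8], 'tool_pos': [453.566, -156.33, 243.335], 'tcp_rot': [-1.572, 0.051, -0.057], 'contact_force': [0.52, 0.202, -0.315], 'wrist_torque': [-0.005, 0.017, 0.028], 'finger_gap': 0.343}
12 3306 med [ 499.082 -152.161   53.215] min [ 486.364 -182.235   12.139] max [ 525.575 -122.426   61.542] ((505.9842834472656, -152.26344299316406), (57.9384765625, 36.229225158691406), 86.4154281616211)
53 1682 med [ 504.36  -152.363   59.028] min [ 487.23  -172.568   53.003] max [ 524.34  -131.95    61.542] ((505.71783447265625, -152.3164520263672), (39.40030288696289, 35.61311721801758), 87.05049133300781)
```

View pics/wr1.png

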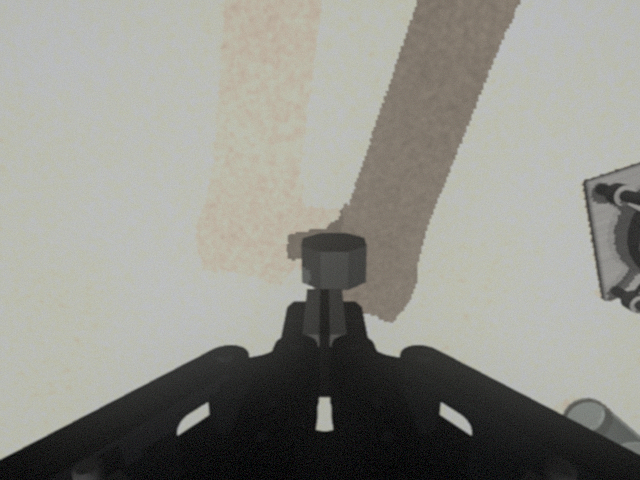

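Emit:
{"name": "arm_command", "arguments": {"series": [{"dx": 0, "dy": 186, "dz": 7, "yaw": 0, "grip": 1}, {"dx": 0, "dy": 186, "dz": 7, "yaw": 0, "grip": 1}, {"dx": 0, "dy": 186, "dz": 7, "yaw": 0, "grip": 1}, {"dx": 0, "dy": 186, "dz": 7, "yaw": 0, "grip": 1}, {"dx": 0, "dy": 186, "dz": 7, "yaw": 0, "grip": 1}]}}

```text
clock: 2.73
tool_pos: [452.5, -145.4, 53.1]
tcp_rot: [-1.569, 0.055, -0.049]
contact_force: [-0.3, 0.1, 0.4]
finger_gap: -0.1
```

Emit:
{"name": "arm_command", "arguments": {"series": [{"dx": 5, "dy": 1, "dz": 0, "yaw": 0, "grip": 1}, {"dx": 10, "dy": 1, "dz": 0, "yaw": 0, "grip": 1}, {"dx": 15, "dy": 1, "dz": 0, "yaw": 0, "grip": 1}, {"dx": 15, "dy": 1, "dz": 0, "yaw": 0, "grip": 1}]}}

```text
clock: 3.07
tool_pos: [470.9, -146.4, 54.0]
tcp_rot: [-1.57, 0.049, -0.052]
contact_force: [0.6, 0.3, 0.3]
finger_gap: 0.6
```

Emit:
{"name": "arm_command", "arguments": {"series": [{"dx": 3, "dy": -2, "dz": -4, "yaw": 0, "grip": 1}, {"dx": 7, "dy": -4, "dz": -4, "yaw": 0, "grip": 1}, {"dx": 11, "dy": -7, "dz": -4, "yaw": 0, "grip": 1}, {"dx": 15, "dy": -9, "dz": -4, "yaw": 0, "grip": 1}, {"dx": 15, "dy": -9, "dz": -4, "yaw": 0, "grip": 1}]}}

```text
clock: 3.48
tool_pos: [487.2, -151.6, 64.0]
tcp_rot: [-1.57, 0.047, -0.054]
contact_force: [-0.6, 0.3, 0.7]
finger_gap: -0.1
```

```bash
python3 - <<'E'
from h import *
i,d,p=cap('wrist'); a=i[150:400,200:480]; i2,d2,p2=cap('scene'); b=i2[260:400,100:300]
w=cloud(d2,p2); capm(w,6)
a=cv2.resize(a,(560,500)); b=cv2.resize(b,(240,168)); c=np.zeros((500,800,3),np.uint8); c[:,:560]=a; c[:168,560:]=b; save('s2',c)
E
```

```text
6 1544 med [ 511.942 -159.261   49.378] min [ 478.098 -184.952    6.027] max [ 534.695 -125.242   79.999] ((506.4034423828125, -154.45455932617188), (58.98392105102539, 55.44699478149414), 86.9283218383789)
```

View pics/s2.png

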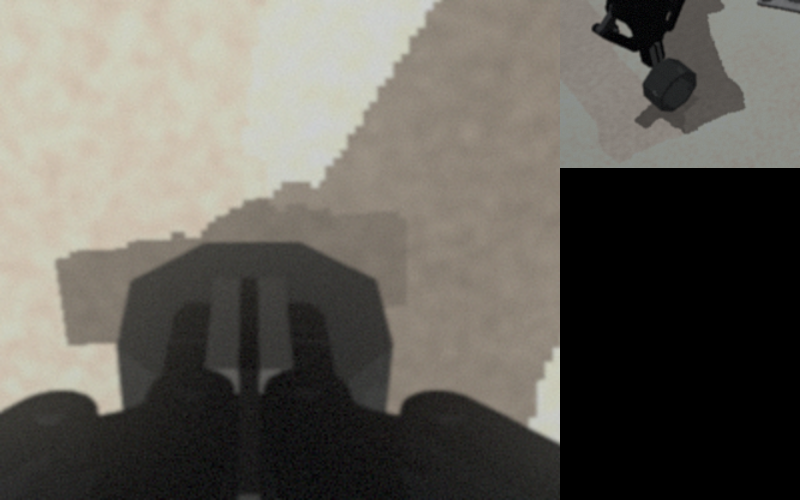

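Emit:
{"name": "arm_command", "arguments": {"series": [{"dx": 4, "dy": -2, "dz": 0, "yaw": 0, "grip": 1}, {"dx": 8, "dy": -3, "dz": 0, "yaw": 0, "grip": 1}, {"dx": 12, "dy": -4, "dz": 0, "yaw": 0, "grip": 1}, {"dx": 16, "dy": -4, "dz": 0, "yaw": 0, "grip": 1}, {"dx": 16, "dy": -4, "dz": 0, "yaw": 0, "grip": 1}]}}

```text
clock: 4.0
tool_pos: [503.0, -152.4, 67.4]
tcp_rot: [-1.57, 0.047, -0.053]
contact_force: [0.3, 0.1, 0.7]
finger_gap: 0.0
```

```bash
python3 - <<'E'
from h import *
i,d,p=cap('wrist'); a=i[150:400,200:480]; i2,d2,p2=cap('scene'); b=i2[260:400,100:300]
w=cloud(d2,p2); capm(w,6); st()
a=cv2.resize(a,(280,250)); b=cv2.resize(b,(500,350)); c=np.zeros((350,780,3),np.uint8); c[:250,:280]=a; c[:,280:]=b; save('s3',c)
E
```

```text
6 1405 med [ 525.45  -163.127   52.307] min [ 493.959 -186.177    6.118] max [ 549.368 -126.808   79.914] ((521.976806640625, -155.38967895507812), (59.32114791870117, 54.30269241333008), 86.14181518554688)
{'clock': 4.1, 'joint_pos': [0.024, 0.461, 0.241, 2.057, -0.18, 0.641, 1.892], 'tool_pos': [501.824, -152.308, 67.131], 'tcp_rot': [-1.57, 0.049, -0.052], 'contact_force': [-0.311, 0.578, -0.453], 'wrist_torque': [0.015, 0.036, 0.033], 'finger_gap': 0.152}
```

View pics/s3.png

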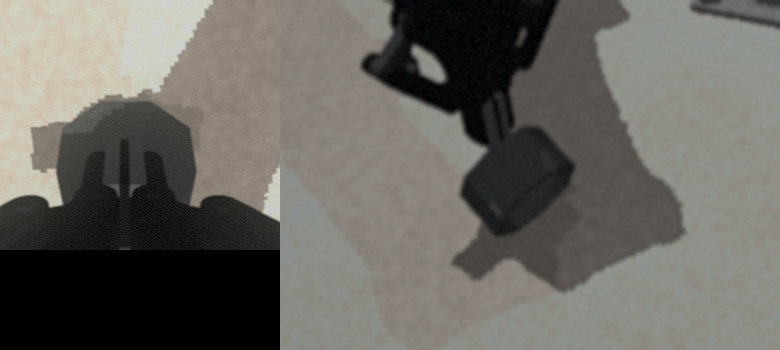

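Emit:
{"name": "arm_command", "arguments": {"series": [{"dx": 4, "dy": -1, "dz": 0, "yaw": 0, "grip": 1}, {"dx": 8, "dy": -1, "dz": 0, "yaw": 0, "grip": 1}, {"dx": 12, "dy": 0, "dz": 0, "yaw": 0, "grip": 1}, {"dx": 15, "dy": 1, "dz": 0, "yaw": 0, "grip": 1}, {"dx": 17, "dy": 1, "dz": 0, "yaw": 0, "grip": 1}]}}

```text
clock: 4.52
tool_pos: [519.2, -153.4, 65.9]
tcp_rot: [-1.57, 0.049, -0.052]
contact_force: [-0.1, -0.1, -0.7]
finger_gap: -0.2
```

```bash
python3 - <<'E'
from h import *
i2,d2,p2=cap('scene'); w=cloud(d2,p2); st()
P=capm(w,6,c=(545,-152)); P=capm(w,20,c=(560,-152),r=35); P=P[P[:,2]<60]; print(np.histogram(P[:,2],bins=range(0,84,4)))
E
```

```text
{'clock': 4.567, 'joint_pos': [0.023, 0.484, 0.24, 2.019, -0.183, 0.657, 1.888], 'tool_pos': [519.534, -153.399, 66.01], 'tcp_rot': [-1.57, 0.049, -0.052], 'contact_force': [1.049, -0.241, 0.156], 'wrist_torque': [-0.024, -0.039, -0.021], 'finger_gap': 0.026}
6 1669 med [ 554.204 -164.554   39.288] min [ 510.755 -187.054    6.704] max [ 578.726 -126.566   79.932] ((544.94580078125, -156.81224060058594), (59.44623947143555, 67.64671325683594), 86.8790512084961)
20 1364 med [ 556.518 -163.153   40.855] min [ 525.027 -186.807   20.019] max [ 578.681 -126.566   79.932] ((551.7387084960938, -157.07090759277344), (59.42234802246094, 54.00859069824219), 88.0475845336914)
(array([  0,   0,   0,   0,   0, 105, 113,  95, 110, 217, 235, 227,  98,
         3,  15,   0,   0,   0,   0,   0]), array([ 0,  4,  8, 12, 16, 20, 24, 28, 32, 36, 40, 44, 48, 52, 56, 60, 64,
       68, 72, 76, 80]))
```

Emit:
{"name": "arm_command", "arguments": {"series": [{"dx": -10, "dy": -10, "dz": 0, "yaw": 0, "grip": 1}, {"dx": -10, "dy": -45, "dz": 0, "yaw": 0, "grip": -1}, {"dx": -10, "dy": -85, "dz": 0, "yaw": 0, "grip": -1}, {"dx": -10, "dy": -125, "dz": 0, "yaw": 0, "grip": -1}, {"dx": -10, "dy": -125, "dz": 0, "yaw": 0, "grip": -1}]}}

```text
clock: 4.98
tool_pos: [513.7, -154.4, 198.5]
tcp_rot: [-1.572, 0.038, -0.064]
contact_force: [0.0, -1.0, 0.7]
finger_gap: 47.8
```

```bash
python3 - <<'E'
from h import *
st()
for n in('wrist','top'):
    i,d,p=cap(n); w=cloud(d,p); save('u_'+n,i); print(n); capm(w,8,c=(548,-154)); capm(w,28,c=(548,-154)); print(cams.search_frame('cap_top',n)[:2])
    if n=='wrist': a=i
i2,d2,p2=cap('scene'); b=i2[260:400,100:300]
a=cv2.resize(a,(440,330)); b=cv2.resize(b,(340,238)); c=np.zeros((330,780,3),np.uint8); c[:,:440]=a; c[:238,440:]=b; save('s4',c)
E
```

```text
{'clock': 4.983, 'joint_pos': [-0.029, 0.284, 0.295, 1.938, -0.105, 0.918, 1.824], 'tool_pos': [513.681, -154.372, 198.472], 'tcp_rot': [-1.572, 0.038, -0.064], 'contact_force': [0.031, -0.976, 0.668], 'wrist_torque': [-0.012, -0.059, -0.021], 'finger_gap': 47.846}
wrist
8 4760 med [ 550.27  -155.121   36.407] min [ 524.76  -184.571    8.071] max [ 584.577 -126.009   38.82 ] ((554.6639404296875, -155.3643035888672), (58.015220642089844, 58.844669342041016), 86.52064514160156)
28 4344 med [ 552.702 -155.304   36.487] min [ 524.76  -184.571   28.032] max [ 584.577 -126.062   38.82 ] ((554.6923828125, -155.36302185058594), (58.004920959472656, 58.78310012817383), 86.40856170654297)
[{'xy': [327.9, 258.2], 'p': 0.72}]
top
8 757 med [ 561.341 -143.396   34.284] min [ 524.364 -184.201    8.401] max [ 581.758 -124.449   39.557] ((558.427978515625, -149.89996337890625), (44.95286560058594, 59.868404388427734), 36.14780044555664)
28 661 med [ 562.58  -147.337   34.553] min [ 528.035 -184.201   28.164] max [ 581.508 -124.763   39.557] ((560.2115478515625, -150.31448364257812), (43.23870849609375, 60.831172943115234), 29.02621078491211)
[{'xy': [464.3, 264.8], 'p': 0.86}, {'xy': [416.4, 157.5], 'p': 0.61}]
```

View pics/s4.png

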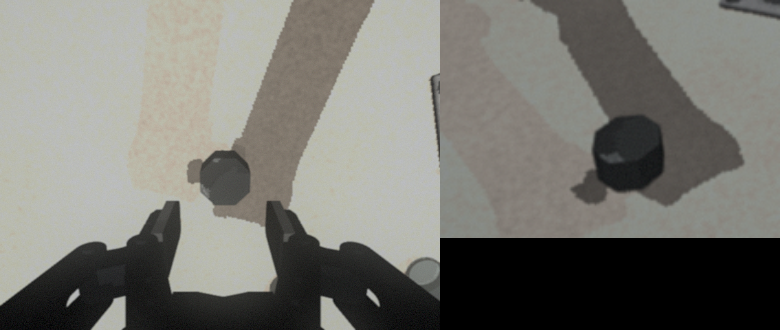

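Emit:
{"name": "arm_command", "arguments": {"series": [{"dx": 10, "dy": 0, "dz": 0, "yaw": 0.12, "grip": -1}, {"dx": 20, "dy": 0, "dz": 1, "yaw": 0.24, "grip": -1}, {"dx": 30, "dy": 0, "dz": 1, "yaw": 0.36, "grip": -1}, {"dx": 41, "dy": 0, "dz": 2, "yaw": 0.48, "grip": -1}, {"dx": 41, "dy": 0, "dz": 2, "yaw": 0.6, "grip": -1}]}}

```text
clock: 5.65
tool_pos: [550.4, -152.5, 187.8]
tcp_rot: [-1.507, 0.525, -0.522]
contact_force: [0.7, 0.5, 0.3]
finger_gap: 85.4
```

Emit:
{"name": "arm_command", "arguments": {"series": [{"dx": 0, "dy": 0, "dz": 0, "yaw": 0.12, "grip": -1}, {"dx": 0, "dy": 0, "dz": 0, "yaw": 0.24, "grip": -1}, {"dx": 0, "dy": 0, "dz": 0, "yaw": 0.36, "grip": -1}, {"dx": 0, "dy": 0, "dz": 0, "yaw": 0.48, "grip": -1}, {"dx": 0, "dy": 0, "dz": 0, "yaw": 0.6, "grip": -1}]}}

```text
clock: 6.07
tool_pos: [549.4, -152.2, 185.9]
tcp_rot: [-1.338, 0.993, -0.985]
contact_force: [0.0, 0.0, -0.1]
finger_gap: 85.7
```

Emit:
{"name": "arm_command", "arguments": {"series": [{"dx": 0, "dy": 20, "dz": 0, "yaw": 0.12, "grip": -1}, {"dx": 0, "dy": 40, "dz": 0, "yaw": 0.24, "grip": -1}, {"dx": 0, "dy": 60, "dz": 0, "yaw": 0.36, "grip": -1}, {"dx": 0, "dy": 70, "dz": 0, "yaw": 0.37, "grip": -1}, {"dx": 0, "dy": 70, "dz": 0, "yaw": 0.37, "grip": -1}]}}

```text
clock: 6.48
tool_pos: [546.6, -151.3, 112.4]
tcp_rot: [-1.184, 1.272, -1.255]
contact_force: [-0.1, -0.7, 0.5]
finger_gap: 85.3
```

```bash
python3 - <<'E'
from h import *
s=st(); M=R.from_rotvec(s['tcp_rot']).as_matrix(); print(M)
i,d,p=cap('wrist'); w=cloud(d,p); capm(w,30,c=(555,-155),r=50)
i,d,p=cap('scene'); w=cloud(d,p); capm(w,30,c=(555,-155),r=40)
v=np.array([554.7,-155.4,41])-s['tool_pos']; print('tool shift',M.T@v)
E
```

```text
{'clock': 6.483, 'joint_pos': [-0.248, 0.502, 0.589, 1.935, -0.368, 0.827, 0.47], 'tool_pos': [546.632, -151.35, 112.383], 'tcp_rot': [-1.184, 1.272, -1.255], 'contact_force': [-0.078, -0.662, 0.506], 'wrist_torque': [-0.019, -0.052, -0.019], 'finger_gap': 85.264}
[[-0.071 -0.014  0.997]
 [-0.997  0.001 -0.071]
 [ 0.    -1.    -0.014]]
30 8690 med [ 555.036 -153.901   36.638] min [ 525.389 -185.784   30.022] max [ 584.674 -125.951   38.848] ((554.886962890625, -155.7781524658203), (58.722347259521484, 58.14801025390625), 85.95069885253906)
30 969 med [ 556.801 -159.488   34.334] min [ 524.914 -187.559   30.011] max [ 585.124 -127.14    36.874] ((554.8844604492188, -157.43344116210938), (59.37776565551758, 59.90791702270508), 86.33344268798828)
tool shift [ 3.451 71.264  9.305]
```

Emit:
{"name": "arm_command", "arguments": {"series": [{"dx": 3.5, "dy": 10, "dz": 9.3, "yaw": 0, "grip": -1}, {"dx": 3.5, "dy": 40, "dz": 9.3, "yaw": 0, "grip": -1}, {"dx": 3.5, "dy": 65, "dz": 9.3, "yaw": 0, "grip": -1}, {"dx": 3.5, "dy": 80, "dz": 9.3, "yaw": 0, "grip": -1}, {"dx": 3.5, "dy": 80, "dz": 9.3, "yaw": 0, "grip": -1}]}}

```text
clock: 7.0
tool_pos: [555.9, -156.0, 33.5]
tcp_rot: [-1.183, 1.27, -1.255]
contact_force: [-0.6, 0.9, 0.7]
finger_gap: 85.1
```

```bash
python3 - <<'E'
from h import *
s=st(); M=R.from_rotvec(s['tcp_rot']).as_matrix()
v=np.array([554.8,-155.6,18])-s['tool_pos']; print('tool shift',M.T@v)
E
```

```text
{'clock': 7.0, 'joint_pos': [-0.174, 0.626, 0.507, 1.951, -0.461, 0.691, 0.548], 'tool_pos': [555.927, -155.98, 33.535], 'tcp_rot': [-1.183, 1.27, -1.255], 'contact_force': [-0.574, 0.925, 0.705], 'wrist_torque': [0.02, -0.001, 0.057], 'finger_gap': 85.109}
tool shift [-0.29  15.547 -0.975]
```

Lower, then close.

Emit:
{"name": "arm_command", "arguments": {"series": [{"dx": 0, "dy": 8, "dz": -1, "yaw": 0, "grip": -1}, {"dx": 0, "dy": 15, "dz": -1, "yaw": 0, "grip": -1}, {"dx": 0, "dy": 15, "dz": -1, "yaw": 0, "grip": -1}, {"dx": 0, "dy": 15, "dz": -1, "yaw": 0, "grip": 0}, {"dx": 0, "dy": 15, "dz": -1, "yaw": 0, "grip": 1}], "squeeze": 40}}

```text
clock: 7.42
tool_pos: [555.4, -156.1, 19.4]
tcp_rot: [-1.182, 1.268, -1.256]
contact_force: [0.3, -0.3, 0.0]
finger_gap: 63.9
```

Emit:
{"name": "arm_command", "arguments": {"series": [{"dx": 0, "dy": 0, "dz": 0, "yaw": 0, "grip": 1}, {"dx": 0, "dy": 0, "dz": 0, "yaw": 0, "grip": 1}, {"dx": 0, "dy": 0, "dz": 0, "yaw": 0, "grip": 1}, {"dx": 0, "dy": 0, "dz": 0, "yaw": 0, "grip": 1}, {"dx": 0, "dy": 0, "dz": 0, "yaw": 0, "grip": 1}]}}

```text
clock: 7.83
tool_pos: [555.7, -156.1, 19.8]
tcp_rot: [-1.181, 1.268, -1.256]
contact_force: [-0.3, 0.3, 4.0]
finger_gap: 57.3
```

Emit:
{"name": "arm_command", "arguments": {"series": [{"dx": 0, "dy": -15, "dz": 0, "yaw": 0, "grip": 1}, {"dx": 0, "dy": -50, "dz": 0, "yaw": 0, "grip": 1}, {"dx": 0, "dy": -90, "dz": 0, "yaw": 0, "grip": 1}, {"dx": 0, "dy": -130, "dz": 0, "yaw": 0, "grip": 1}, {"dx": 0, "dy": -165, "dz": 0, "yaw": 0, "grip": 1}], "squeeze": 60}}

```text
clock: 8.25
tool_pos: [557.0, -156.5, 186.7]
tcp_rot: [-1.181, 1.268, -1.256]
contact_force: [0.5, -0.1, 0.1]
finger_gap: 57.2
```

Emit:
{"name": "arm_command", "arguments": {"series": [{"dx": -30, "dy": -5, "dz": -8, "yaw": 0, "grip": 1}, {"dx": -65, "dy": -5, "dz": -17, "yaw": 0, "grip": 1}, {"dx": -100, "dy": -5, "dz": -26, "yaw": 0, "grip": 1}, {"dx": -135, "dy": -5, "dz": -35, "yaw": 0, "grip": 1}, {"dx": -170, "dy": -5, "dz": -44, "yaw": 0, "grip": 1}]}}

```text
clock: 8.67
tool_pos: [524.1, 17.7, 191.9]
tcp_rot: [-1.181, 1.268, -1.256]
contact_force: [0.4, -0.4, -0.9]
finger_gap: 56.8
```

Emit:
{"name": "arm_command", "arguments": {"series": [{"dx": -35, "dy": 0, "dz": -9, "yaw": 0, "grip": 1}, {"dx": -70, "dy": 0, "dz": -18, "yaw": 0, "grip": 1}, {"dx": -100, "dy": 0, "dz": -26, "yaw": 0, "grip": 1}, {"dx": -125, "dy": 0, "dz": -33, "yaw": 0, "grip": 1}, {"dx": -140, "dy": 0, "dz": -36, "yaw": 0, "grip": 1}]}}

```text
clock: 9.08
tool_pos: [496.4, 163.7, 191.7]
tcp_rot: [-1.184, 1.267, -1.251]
contact_force: [-0.5, 1.0, -0.9]
finger_gap: 57.0
```

```bash
python3 - <<'E'
from h import *
s=st(); M=R.from_rotvec(s['tcp_rot']).as_matrix(); print(M)
i,d,p=cap('wrist'); w=cloud(d,p); save('wr5',i)
m=(w[...,2]>20)&(abs(w[...,0]-497)<150)&(abs(w[...,1]-165)<150)
for lo,hi in((133,150),(118,130),(95,115),(60,92)):
    Q=w[(abs(w[...,0]-497)<70)&(abs(w[...,1]-165)<70)&(w[...,2]>lo)&(w[...,2]<hi)]
    if len(Q)>9: print(lo,len(Q),Q.mean(0),Q.min(0),Q.max(0),cv2.minEnclosingCircle(Q[:,:2].astype(np.float32)))
v=np.array([497,165,200])-s['tool_pos']; print('tool shift',M.T@v)
E
```

```text
{'clock': 9.083, 'joint_pos': [-0.868, 0.308, 0.582, 1.969, -0.215, 0.933, -0.243], 'tool_pos': [496.442, 163.705, 191.723], 'tcp_rot': [-1.184, 1.267, -1.251], 'contact_force': [-0.464, 1.019, -0.895], 'wrist_torque': [0.033, -0.055, -0.023], 'finger_gap': 56.996}
[[-0.066 -0.011  0.998]
 [-0.998  0.002 -0.066]
 [-0.001 -1.    -0.011]]
118 622 [504.102 181.53  124.906] [482.231 170.568 118.047] [520.484 186.794 129.954] ((501.34912109375, 174.86734008789062), 19.59515953063965)
95 241 [502.937 182.485 109.466] [479.995 165.011  95.009] [525.114 189.304 114.967] ((503.35516357421875, 173.85169982910156), 23.486400604248047)
60 5411 [502.227 187.574  83.61 ] [428.246 122.215  60.011] [566.872 234.95   91.996] ((498.8715515136719, 165.24693298339844), 80.19657897949219)
tool shift [-1.339 -8.28   0.38 ]
```

View pics/wr5.png

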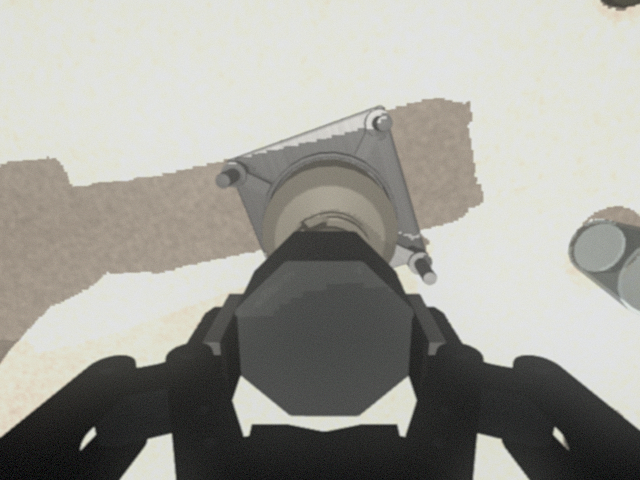

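```bash
cat > fit.py <<'E'
from h import *
from scipy.optimize import least_squares
def circ(Q,r,c0=(497,165)):
    f=lambda c:np.hypot(Q[:,0]-c[0],Q[:,1]-c[1])-r
    return least_squares(f,c0,loss='soft_l1',f_scale=1).x
def run(w,n):
    D=np.hypot(w[...,0]-497,w[...,1]-165)
    for nm,lo,hi,r,a,b in(('body',40,85,44,39,49),('core',110,122,20,15,26),):
        Q=w[(D>a)&(D<b)&(w[...,2]>lo)&(w[...,2]<hi)]
        if len(Q)>30:
            if nm=='core':
                g=lambda c:np.hypot(Q[:,0]-c[0],Q[:,1]-c[1])-c[2]
                print(n,nm,len(Q),least_squares(g,(497,165,20),loss='soft_l1').x)
            else: print(n,nm,len(Q),circ(Q,r))
    # neck rim: top disc and cone
    Q=w[(D<30)&(w[...,2]>128)&(w[...,2]<145)]
    if len(Q)>30:
        f=lambda c:np.hypot(Q[:,0]-c[0],Q[:,1]-c[1])-np.clip(12+(138.5-Q[:,2])*.6,12,18)
        T=Q[Q[:,2]>137]; print(n,'top',len(T),T.mean(0),np.percentile(T,[2,98],axis=0)[:,:2].mean(0))
E
python3 - <<'E'
from fit import *
run(np.load('top1.npy'),'top'); run(np.load('scene1.npy'),'scene')
i,d,p=cap('wrist'); w=cloud(d,p); run(w,'wrist')
s=robot.get_state(); t=s['tool_pos']
Q=w[(np.abs(w[...,:2]-t[:2]).max(-1)<45)&(abs(w[...,2]-(t[2]+15.7))<6)]
print('cap top pts',len(Q),Q.mean(0),cv2.minAreaRect(Q[:,:2].astype(np.float32)),t)
E
```

```text
top body 822 [496.638 164.84 ]
top core 112 [496.883 165.12   21.111]
top top 218 [496.488 165.052 138.611] [496.151 165.024]
scene body 913 [497.662 163.398]
scene core 113 [496.553 163.61   22.207]
scene top 37 [499.587 162.604 137.642] [498.616 161.466]
wrist body 2693 [497.891 163.795]
wrist core 460 [499.861 162.85   22.75 ]
cap top pts 24893 [497.161 169.092 208.204] ((496.65118408203125, 169.4431915283203), (63.270320892333984, 63.867942810058594), 42.57577896118164) [496.974 163.48  191.698]
```

```bash
python3 - <<'E'
from h import *
i,d,p=cap('wrist'); w=cloud(d,p); s=robot.get_state(); t=np.array(s['tool_pos']); M=R.from_rotvec(s['tcp_rot']).as_matrix()
L=(w-t)@M
reg=np.zeros(d.shape,bool); reg[265:412,242:408]=True
Q=L[reg&(abs(L[...,1]+17)<5)]; print(len(Q),Q.mean(0),np.percentile(Q,[.5,2,50,98,99.5],axis=0))
# depth profile along column 325
for r in range(225,425,8): print(r,np.round(L[r,325],1),np.round(w[r,325],1))
E
```

```text
21461 [ -4.475 -16.533  -0.323] [[-30.153 -18.042 -27.407]
 [-29.008 -17.728 -26.044]
 [ -4.969 -16.547  -0.379]
 [ 22.202 -15.281  25.325]
 [ 23.755 -14.101  26.685]]
225 [-21.1  68.5  -0.1] [498.1 182.  123.3]
233 [-31.6  15.8  -0.2] [499.2 192.5 176. ]
241 [-32.    3.8  -0.2] [499.4 192.9 188.1]
249 [-31.8  -4.9  -0.2] [499.4 192.7 196.7]
257 [-31.8 -12.9  -0.3] [499.5 192.6 204.8]
265 [-30.2 -16.1  -0.2] [499.4 191.  207.9]
273 [-27.7 -16.5  -0.2] [499.3 188.5 208.3]
281 [-25.  -16.5  -0.2] [499.1 185.8 208.3]
289 [-22.3 -16.6  -0.2] [498.9 183.1 208.4]
297 [-19.5 -16.5  -0.2] [498.8 180.3 208.3]
305 [-16.4 -16.   -0.2] [498.6 177.3 207.8]
313 [-14.2 -17.2  -0.2] [498.4 175.  209. ]
321 [-11.2 -17.1  -0.2] [498.2 172.1 208.9]
329 [ -7.6 -15.8  -0.2] [498.  168.5 207.6]
337 [ -5.1 -16.6  -0.1] [497.9 166.  208.5]
345 [ -1.9 -16.3  -0.1] [497.6 162.8 208.1]
353 [  0.8 -16.8  -0.1] [497.5 160.2 208.6]
361 [  3.5 -17.3  -0.1] [497.3 157.4 209.1]
369 [  7.3 -16.3  -0.1] [497.1 153.7 208.2]
377 [ 10.5 -16.3  -0.1] [496.9 150.5 208.1]
385 [ 13.5 -16.5  -0.1] [496.7 147.4 208.3]
393 [ 17.5 -15.5  -0.1] [496.4 143.5 207.4]
401 [ 20.1 -16.3  -0. ] [496.2 140.8 208.2]
409 [ 24.4 -15.2  -0. ] [496.  136.6 207. ]
417 [205.3 191.    0.9] [482.6 -43.9   0.9]
```

```bash
python3 - <<'E'
from fit import *
O=[]
for k in range(6):
    s=robot.get_state(); t=np.array(s['tool_pos']); M=R.from_rotvec(s['tcp_rot']).as_matrix()
    i,d,p=cap('wrist'); w=cloud(d,p); L=(w-t)@M
    face=L[236:256,300:350].reshape(-1,3); fx=np.nanmedian(face[:,0])
    reg=np.zeros(d.shape,bool); reg[275:405,200:450]=True
    T=L[reg&(abs(L[...,1]+16.5)<2)]; far=np.percentile(T[:,0],99.5)
    row=L[340:350]; rr=row[(abs(row[...,1]+16.5)<2)]; zz=np.percentile(rr[:,2],[1,99])
    D=np.hypot(w[...,0]-497,w[...,1]-165); B=w[(D>38)&(D<50)&(w[...,2]>40)&(w[...,2]<85)]
    b=(np.append(circ(B,44),t[2])-t)@M
    print(t,'face',fx,far,'zext',zz,'body local',b[[0,2]]); O.append([*t,fx,*zz,b[0],b[2]])
print(np.mean(O,0),np.std(O,0))
E
```

```text
[497.484 160.908 191.829] face -29.2819849635364 23.45999966701201 zext [-27.889  28.552] body local [-2.782  0.889]
[497.878 159.267 191.979] face -29.28372086192926 23.4042737739928 zext [-27.832  28.665] body local [-4.397  0.417]
[498.12  158.443 192.095] face -29.26343726408079 23.543996162844884 zext [-27.905  28.643] body local [-5.231  0.044]
[498.292 158.101 192.205] face -29.266895342169605 23.51160271393229 zext [-27.878  28.58 ] body local [-5.514 -0.116]
[498.356 158.088 192.261] face -29.25790268621404 23.554635589252996 zext [-27.911  28.579] body local [-5.558 -0.232]
[498.393 158.243 192.32 ] face -29.243561812090135 23.494914459194245 zext [-27.984  28.601] body local [-5.397 -0.223]
[498.087 158.842 192.115 -29.266 -27.9    28.603  -4.813   0.13 ] [0.321 1.007 0.169 0.014 0.045 0.039 0.988 0.405]
```

Emit:
{"name": "arm_command", "arguments": {"series": [{"dx": -5.5, "dy": 0, "dz": -0.7, "yaw": 0, "grip": 1}, {"dx": -5.5, "dy": 10, "dz": -0.7, "yaw": 0, "grip": 1}, {"dx": -5.5, "dy": 20, "dz": -0.7, "yaw": 0, "grip": 1}, {"dx": -5.5, "dy": 30, "dz": -0.7, "yaw": 0, "grip": 1}, {"dx": -5.5, "dy": 30, "dz": -0.7, "yaw": 0, "grip": 1}]}}

```text
clock: 9.95
tool_pos: [496.0, 163.5, 159.6]
tcp_rot: [-1.185, 1.272, -1.258]
contact_force: [-0.3, 0.4, -2.1]
finger_gap: 56.9
```

```bash
python3 - <<'E'
from fit import *
for k in range(4):
    s=robot.get_state(); t=np.array(s['tool_pos']); M=R.from_rotvec(s['tcp_rot']).as_matrix()
    i,d,p=cap('wrist'); w=cloud(d,p)
    D=np.hypot(w[...,0]-497,w[...,1]-165); B=w[(D>38)&(D<50)&(w[...,2]>40)&(w[...,2]<85)]
    b=(np.append(circ(B,44),t[2])-t)@M; print(t,b[[0,2]],len(B))
st(); print(M)
E
```

```text
[495.955 163.484 159.569] [-0.333  2.522] 3781
[496.607 163.577 160.551] [-0.182  1.888] 3747
[497.297 163.689 161.385] [-0.037  1.231] 3701
[497.786 163.815 161.969] [0.155 0.81 ] 3687
{'clock': 10.15, 'joint_pos': [-0.851, 0.351, 0.568, 1.995, -0.248, 0.871, -0.221], 'tool_pos': [498.039, 163.929, 162.351], 'tcp_rot': [-1.18, 1.27, -1.259], 'contact_force': [0.121, 0.731, -0.908], 'wrist_torque': [-0.023, 0.022, 0.058], 'finger_gap': 57.062}
[[-0.074 -0.01   0.997]
 [-0.997  0.    -0.074]
 [ 0.001 -1.    -0.01 ]]
```

Emit:
{"name": "arm_command", "arguments": {"series": [{"dx": 0.2, "dy": 4, "dz": 0, "yaw": 0, "grip": 1}, {"dx": 0.2, "dy": 8, "dz": 0, "yaw": 0, "grip": 1}, {"dx": 0.2, "dy": 12, "dz": 0, "yaw": 0, "grip": 1}, {"dx": 0.2, "dy": 14, "dz": 0, "yaw": 0, "grip": 1}, {"dx": 0.2, "dy": 14, "dz": 0, "yaw": 0, "grip": 1}]}}

```text
clock: 10.57
tool_pos: [497.5, 163.7, 147.7]
tcp_rot: [-1.181, 1.271, -1.259]
contact_force: [0.0, -0.1, -1.2]
finger_gap: 57.0
```

Emit:
{"name": "arm_command", "arguments": {"series": [{"dx": 0, "dy": 2, "dz": 0, "yaw": 0, "grip": 1}, {"dx": 0, "dy": 4, "dz": 0, "yaw": 0, "grip": 1}, {"dx": 0, "dy": 6, "dz": 0, "yaw": 0, "grip": 1}, {"dx": 0, "dy": 6, "dz": 0, "yaw": 0, "grip": 1}, {"dx": 0, "dy": 6, "dz": 0, "yaw": 0, "grip": 1}]}}

```text
clock: 10.98
tool_pos: [497.7, 163.7, 141.9]
tcp_rot: [-1.18, 1.27, -1.259]
contact_force: [0.4, -0.8, 1.7]
finger_gap: 56.5
```

```bash
cat > q.py <<'E'
from h import *
import sys
def q(n=2):
    for k in range(n): cams.capture('wrist')
    s=st(); M=R.from_rotvec(s['tcp_rot']).as_matrix(); t=np.array(s['tool_pos'])
    print('to axis(498.1,163.9)',((np.array([498.1,163.9,t[2]])-t)@M)[[0,2]],'tilt',M[:,1])
q(int(sys.argv[1]) if len(sys.argv)>1 else 2)
E
python3 q.py
```

```text
{'clock': 11.083, 'joint_pos': [-0.836, 0.38, 0.554, 2.013, -0.272, 0.829, -0.2], 'tool_pos': [497.717, 163.706, 142.006], 'tcp_rot': [-1.18, 1.27, -1.259], 'contact_force': [0.001, 0.741, 2.188], 'wrist_torque': [0.059, -0.02, 0.022], 'finger_gap': 56.923}
to axis(498.1,163.9) [-0.221  0.368] tilt [-0.009  0.    -1.   ]
```

Emit:
{"name": "arm_command", "arguments": {"series": [{"dx": -0.2, "dy": 2, "dz": 0.3, "yaw": 0, "grip": 1}, {"dx": -0.2, "dy": 4, "dz": 0.3, "yaw": 0, "grip": 1}, {"dx": -0.2, "dy": 4, "dz": 0.3, "yaw": -0.06, "grip": 1}, {"dx": -0.2, "dy": 4, "dz": 0.3, "yaw": -0.12, "grip": 1}, {"dx": -0.2, "dy": 4, "dz": 0.3, "yaw": -0.18, "grip": 1}]}}

```text
clock: 11.5
tool_pos: [498.7, 162.8, 137.7]
tcp_rot: [-1.255, 1.148, -1.134]
contact_force: [1.9, -1.5, -0.0]
finger_gap: 56.5
```

```bash
python3 q.py 1
```

```text
{'clock': 11.55, 'joint_pos': [-0.796, 0.379, 0.508, 2.014, -0.258, 0.816, -0.045], 'tool_pos': [498.77, 162.653, 137.834], 'tcp_rot': [-1.256, 1.147, -1.133], 'contact_force': [1.548, 0.187, -0.404], 'wrist_torque': [-0.226, -0.464, -2.861], 'finger_gap': 56.832}
to axis(498.1,163.9) [-1.305 -0.549] tilt [-0.008  0.003 -1.   ]
```

Emit:
{"name": "arm_command", "arguments": {"series": [{"dx": -0.5, "dy": 0, "dz": -0.2, "yaw": 0.02, "grip": 1}, {"dx": -1, "dy": 2, "dz": -0.5, "yaw": 0.02, "grip": 1}, {"dx": -1, "dy": 3, "dz": -0.5, "yaw": 0.02, "grip": 1}, {"dx": -1, "dy": 4, "dz": -0.5, "yaw": 0.02, "grip": 1}, {"dx": -1, "dy": 4, "dz": -0.5, "yaw": 0.02, "grip": 1}]}}

```text
clock: 11.97
tool_pos: [498.6, 163.0, 133.8]
tcp_rot: [-1.246, 1.163, -1.15]
contact_force: [2.1, -2.7, 1.1]
finger_gap: 56.9
```

```bash
python3 q.py 2; python3 - <<'E'
from h import *
i,d,p=cap('scene'); save('s6',cv2.resize(i[150:300,230:380],(600,600)))
E
```

```text
{'clock': 12.067, 'joint_pos': [-0.799, 0.386, 0.511, 2.018, -0.264, 0.807, -0.061], 'tool_pos': [498.623, 162.994, 133.963], 'tcp_rot': [-1.246, 1.162, -1.15], 'contact_force': [1.98, -3.338, 2.21], 'wrist_torque': [-0.945, -0.626, -2.244], 'finger_gap': 56.862}
to axis(498.1,163.9) [-0.942 -0.455] tilt [-0.008  0.003 -1.   ]
```

View pics/s6.png

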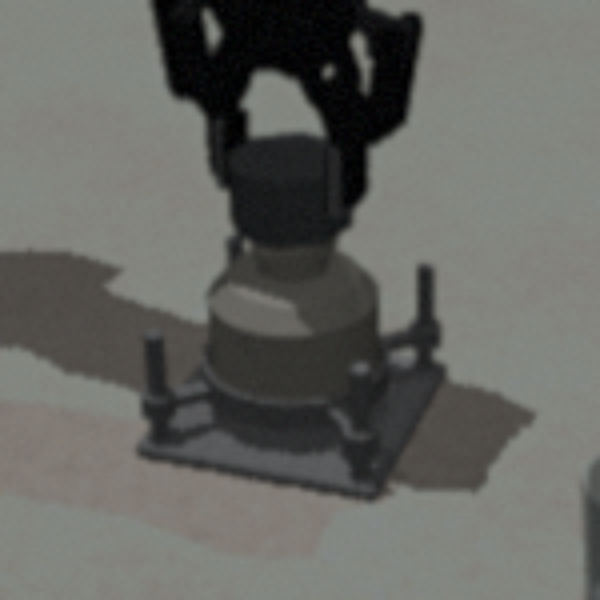

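Emit:
{"name": "arm_command", "arguments": {"series": [{"dx": -0.3, "dy": 0, "dz": -0.2, "yaw": 0.02, "grip": 1}, {"dx": -0.6, "dy": 0, "dz": -0.3, "yaw": 0.04, "grip": 1}, {"dx": -0.6, "dy": 0, "dz": -0.3, "yaw": 0.06, "grip": 1}, {"dx": -0.6, "dy": 0, "dz": -0.3, "yaw": 0.06, "grip": 1}]}}

```text
clock: 12.45
tool_pos: [498.4, 163.2, 134.0]
tcp_rot: [-1.22, 1.204, -1.194]
contact_force: [3.3, -5.1, 2.9]
finger_gap: 56.8
```

```bash
cat >> q.py <<'E'
s=robot.get_state(); M=R.from_rotvec(s['tcp_rot']).as_matrix(); print('yaw world deg',np.degrees(np.arctan2(M[1,0],M[0,0])))
E
python3 q.py 2; python3 - <<'E'
from h import *
for r in([-1.18,1.27,-1.259],[-1.256,1.147,-1.133],[-1.246,1.162,-1.15]):
    M=R.from_rotvec(r).as_matrix(); print(np.degrees(np.arctan2(M[1,0],M[0,0])))
E
```

```text
{'clock': 12.55, 'joint_pos': [-0.812, 0.388, 0.526, 2.019, -0.27, 0.808, -0.114], 'tool_pos': [498.424, 163.26, 134.009], 'tcp_rot': [-1.22, 1.204, -1.194], 'contact_force': [2.509, -4.91, 1.061], 'wrist_torque': [-1.137, -0.685, -1.009], 'finger_gap': 56.549}
to axis(498.1,163.9) [-0.645 -0.314] tilt [-0.007  0.001 -1.   ]
yaw world deg -89.14437030821227
-94.2221921186218
-84.59334482290204
-85.83251336592295
```

Emit:
{"name": "arm_command", "arguments": {"series": [{"dx": 0.3, "dy": 0, "dz": 0.3, "yaw": 0.015, "grip": 1}, {"dx": 0.7, "dy": 0, "dz": 0.6, "yaw": 0.03, "grip": 1}, {"dx": 0.7, "dy": 0, "dz": 0.6, "yaw": 0.03, "grip": 1}]}}

```text
clock: 12.8
tool_pos: [498.5, 163.1, 133.9]
tcp_rot: [-1.208, 1.225, -1.214]
contact_force: [1.1, -3.5, 1.7]
finger_gap: 56.9
```

```bash
python3 q.py 3
```

```text
{'clock': 12.95, 'joint_pos': [-0.817, 0.389, 0.533, 2.019, -0.275, 0.81, -0.137], 'tool_pos': [498.559, 163.004, 133.882], 'tcp_rot': [-1.208, 1.226, -1.215], 'contact_force': [0.845, -1.677, 2.912], 'wrist_torque': [-0.651, -0.246, -0.508], 'finger_gap': 57.09}
to axis(498.1,163.9) [-0.89  -0.471] tilt [-0.008  0.001 -1.   ]
yaw world deg -90.778786582578
```

```bash
cat > bz.py <<'E'
from fit import *
def bottle(nm='scene',N=4):
    w0=np.load(nm+'1.npy'); c=(497.3,164.2)
    z=[]
    for k in range(N):
        i,d,p=cap(nm); w=cloud(d,p); z.append(w)
    w=np.nanmean(z,0)
    def sh(w):
        D=np.hypot(w[...,0]-c[0],w[...,1]-c[1]); return D,(D>29)&(D<43)&(w[...,2]>70)&(w[...,2]<112)
    D0,m0=sh(w0); D,m=sh(w)
    # shoulder cone z(D): compare medians per D bin
    out=[]
    for a in range(29,42,2):
        s0=m0&(D0>a)&(D0<a+2); s=m&(D>a)&(D<a+2)
        if s0.sum()>8 and s.sum()>8: out.append((a,s0.sum(),s.sum(),np.median(w0[s0][:,2]),np.median(w[s][:,2])))
    o=np.array(out); print(np.round(o,1)); print('bottle dz',np.mean(o[:,4]-o[:,3]))
E
python3 -W ignore - <<'E'
from bz import *
bottle('scene')
st()
E
```

```text
[[29.  36.  33.  90.3 85.4]
 [31.  34.  42.  90.  84.9]
 [33.  36.  36.  89.6 84.4]
 [35.  63.  58.  87.5 83.2]
 [37.  66.  73.  85.5 81. ]
 [39.  82.  78.  83.4 78.2]
 [41.  73.  73.  80.9 76. ]]
bottle dz -4.846983640217709
{'clock': 13.15, 'joint_pos': [-0.816, 0.389, 0.533, 2.019, -0.275, 0.81, -0.138], 'tool_pos': [498.595, 162.934, 133.872], 'tcp_rot': [-1.207, 1.226, -1.215], 'contact_force': [-0.71, -0.727, 1.847], 'wrist_torque': [-0.442, -0.058, -0.546], 'finger_gap': 56.665}
```

Emit:
{"name": "arm_command", "arguments": {"series": [{"dx": 0, "dy": 0, "dz": 0, "yaw": 0.015, "grip": 1}, {"dx": 0, "dy": 0, "dz": 0, "yaw": 0.03, "grip": 1}, {"dx": 0, "dy": 0, "dz": 0, "yaw": 0.03, "grip": 1}]}}

```text
clock: 13.4
tool_pos: [498.3, 163.1, 133.7]
tcp_rot: [-1.194, 1.248, -1.237]
contact_force: [0.7, -1.5, 1.0]
finger_gap: 56.6
```

```bash
python3 q.py 2;  python3 -W ignore -c "
from bz import *
bottle('scene',2)" | tail -1; python3 q.py 0
```

```text
{'clock': 13.5, 'joint_pos': [-0.822, 0.391, 0.54, 2.019, -0.279, 0.81, -0.163], 'tool_pos': [498.353, 163.072, 133.677], 'tcp_rot': [-1.194, 1.248, -1.236], 'contact_force': [-0.052, -2.51, -0.919], 'wrist_torque': [-0.417, -0.084, -0.07], 'finger_gap': 56.783}
to axis(498.1,163.9) [-0.817 -0.289] tilt [-0.008  0.001 -1.   ]
yaw world deg -92.48694899841117
bottle dz -2.0421708661862255
{'clock': 13.6, 'joint_pos': [-0.822, 0.391, 0.54, 2.019, -0.279, 0.81, -0.163], 'tool_pos': [498.356, 163.051, 133.709], 'tcp_rot': [-1.193, 1.248, -1.236], 'contact_force': [0.252, -1.901, 0.228], 'wrist_torque': [-0.361, -0.187, -0.089], 'finger_gap': 56.814}
to axis(498.1,163.9) [-0.837 -0.293] tilt [-0.008  0.001 -1.   ]
yaw world deg -92.5037611432435
```

Emit:
{"name": "arm_command", "arguments": {"series": [{"dx": 0.3, "dy": 0, "dz": 0, "yaw": 0, "grip": 1}, {"dx": 0.5, "dy": 0, "dz": 0, "yaw": 0, "grip": 1}, {"dx": 0.5, "dy": 0, "dz": 0, "yaw": 0, "grip": 1}]}}

```text
clock: 13.85
tool_pos: [498.4, 162.9, 133.7]
tcp_rot: [-1.193, 1.248, -1.236]
contact_force: [1.2, -1.3, 0.2]
finger_gap: 56.6
```

```bash
python3 q.py 1;  python3 -W ignore -c "
from bz import *
bottle('scene',3)" | tail -1; python3 q.py 0
```

```text
{'clock': 13.9, 'joint_pos': [-0.822, 0.39, 0.54, 2.019, -0.279, 0.81, -0.162], 'tool_pos': [498.336, 162.902, 133.729], 'tcp_rot': [-1.193, 1.248, -1.236], 'contact_force': [-0.278, -1.368, -0.506], 'wrist_torque': [-0.166, -0.169, -0.036], 'finger_gap': 56.675}
to axis(498.1,163.9) [-0.987 -0.279] tilt [-0.008  0.002 -1.   ]
yaw world deg -92.48320954368543
bottle dz -2.094974081674642
{'clock': 14.05, 'joint_pos': [-0.822, 0.39, 0.54, 2.019, -0.279, 0.81, -0.162], 'tool_pos': [498.364, 162.847, 133.75], 'tcp_rot': [-1.193, 1.248, -1.236], 'contact_force': [0.431, -0.583, -0.566], 'wrist_torque': [-0.093, -0.139, -0.025], 'finger_gap': 56.866}
to axis(498.1,163.9) [-1.041 -0.309] tilt [-0.008  0.002 -1.   ]
yaw world deg -92.49177458375857
```

Emit:
{"name": "arm_command", "arguments": {"series": [{"dx": 0, "dy": 2, "dz": 0, "yaw": 0, "grip": 1}, {"dx": 0, "dy": 4, "dz": 0, "yaw": 0, "grip": 1}, {"dx": 0, "dy": 6, "dz": 0, "yaw": 0, "grip": 1}, {"dx": 0, "dy": 6, "dz": 0, "yaw": 0, "grip": 1}]}}

```text
clock: 14.38
tool_pos: [498.4, 162.9, 127.5]
tcp_rot: [-1.193, 1.248, -1.236]
contact_force: [0.6, -1.1, 2.0]
finger_gap: 56.7
```

```bash
python3 q.py 1;  python3 -W ignore -c "
from bz import *
bottle('scene',3)" | tail -1; python3 q.py 0
```

```text
{'clock': 14.433, 'joint_pos': [-0.817, 0.399, 0.535, 2.024, -0.287, 0.798, -0.156], 'tool_pos': [498.399, 162.883, 127.68], 'tcp_rot': [-1.193, 1.248, -1.236], 'contact_force': [-0.077, -0.553, 2.275], 'wrist_torque': [-0.207, -0.04, -0.081], 'finger_gap': 56.745}
to axis(498.1,163.9) [-1.003 -0.343] tilt [-0.008  0.002 -1.   ]
yaw world deg -92.49533522534709
bottle dz -1.9385405443808648
{'clock': 14.583, 'joint_pos': [-0.817, 0.399, 0.535, 2.024, -0.287, 0.798, -0.156], 'tool_pos': [498.382, 162.891, 127.836], 'tcp_rot': [-1.193, 1.248, -1.236], 'contact_force': [-0.271, -0.379, 2.09], 'wrist_torque': [-0.194, -0.091, -0.008], 'finger_gap': 56.953}
to axis(498.1,163.9) [-0.996 -0.326] tilt [-0.008  0.002 -1.   ]
yaw world deg -92.49234623113598
```

Emit:
{"name": "arm_command", "arguments": {"series": [{"dx": 0, "dy": 0, "dz": 0, "yaw": 0.06, "grip": 1}, {"dx": 0, "dy": 0.3, "dz": 0, "yaw": 0.12, "grip": 1}, {"dx": 0, "dy": 0.6, "dz": 0, "yaw": 0.18, "grip": 1}, {"dx": 0, "dy": 0.9, "dz": 0, "yaw": 0.24, "grip": 1}, {"dx": 0, "dy": 1.2, "dz": 0, "yaw": 0.3, "grip": 1}]}}

```text
clock: 15.0
tool_pos: [498.8, 162.8, 127.0]
tcp_rot: [-1.03, 1.466, -1.456]
contact_force: [0.5, -0.1, 2.5]
finger_gap: 57.6
```

```bash
python3 q.py 1;  python3 -W ignore -c "
from bz import *
bottle('scene',3)"; python3 q.py 0
```

```text
{'clock': 15.05, 'joint_pos': [-0.874, 0.415, 0.613, 2.027, -0.334, 0.803, -0.413], 'tool_pos': [498.715, 162.919, 126.827], 'tcp_rot': [-1.029, 1.467, -1.457], 'contact_force': [0.634, -1.412, 2.252], 'wrist_torque': [-0.209, -0.071, 0.003], 'finger_gap': 56.789}
to axis(498.1,163.9) [-0.712 -0.912] tilt [-0.007  0.002 -1.   ]
yaw world deg -109.94154070657348
[[ 29.   36.   61.   90.3  84.9]
 [ 31.   34.   83.   90.  106.7]
 [ 33.   36.   47.   89.6  83.3]
 [ 35.   63.   58.   87.5  81.7]
 [ 37.   66.   75.   85.5  79.4]
 [ 39.   82.   67.   83.4  77. ]
 [ 41.   73.   74.   80.9  74.7]]
bottle dz -2.7658466102770496
{'clock': 15.2, 'joint_pos': [-0.873, 0.415, 0.611, 2.027, -0.333, 0.803, -0.408], 'tool_pos': [498.589, 163.054, 126.824], 'tcp_rot': [-1.033, 1.463, -1.452], 'contact_force': [0.571, -0.954, 2.442], 'wrist_torque': [-0.16, -0.153, -0.027], 'finger_gap': 57.201}
to axis(498.1,163.9) [-0.633 -0.744] tilt [-0.008  0.002 -1.   ]
yaw world deg -109.58093179941295
```

```bash
sed -i "s/np.mean(o\[:,4\]-o\[:,3\])/np.median(o[:,4]-o[:,3])/; s/print(np.round(o,1)); //" bz.py && cat > c.py <<'E'
import sys; sys.argv=['q','1']
exec(open('q.py').read())
from bz import *
import warnings; warnings.filterwarnings('ignore')
bottle('scene',2)
E
```

Emit:
{"name": "arm_command", "arguments": {"series": [{"dx": 0, "dy": 0.3, "dz": 0, "yaw": 0.09, "grip": 1}, {"dx": 0, "dy": 0.6, "dz": 0, "yaw": 0.18, "grip": 1}, {"dx": 0, "dy": 0.9, "dz": 0, "yaw": 0.27, "grip": 1}, {"dx": 0, "dy": 1.2, "dz": 0, "yaw": 0.36, "grip": 1}, {"dx": 0, "dy": 1.5, "dz": 0, "yaw": 0.45, "grip": 1}]}}

```text
clock: 15.62
tool_pos: [498.4, 163.0, 125.3]
tcp_rot: [-0.729, 1.773, -1.763]
contact_force: [-0.4, -0.5, 3.2]
finger_gap: 57.0
```

```bash
python3 c.py
```

```text
{'clock': 15.667, 'joint_pos': [-0.958, 0.445, 0.729, 2.033, -0.41, 0.818, -0.787], 'tool_pos': [498.244, 163.049, 125.137], 'tcp_rot': [-0.728, 1.775, -1.766], 'contact_force': [0.207, -0.624, 2.616], 'wrist_torque': [0.02, 0.036, -0.079], 'finger_gap': 57.013}
to axis(498.1,163.9) [-0.491 -0.709] tilt [-0.008  0.002 -1.   ]
yaw world deg -135.6927797953673
bottle dz -5.9147470520778995
```

Emit:
{"name": "arm_command", "arguments": {"series": [{"dx": 0, "dy": 0.4, "dz": 0, "yaw": 0.09, "grip": 1}, {"dx": 0, "dy": 0.8, "dz": 0, "yaw": 0.18, "grip": 1}, {"dx": 0, "dy": 1.2, "dz": 0, "yaw": 0.27, "grip": 1}, {"dx": 0, "dy": 1.5, "dz": 0, "yaw": 0.36, "grip": 1}, {"dx": 0, "dy": 1.8, "dz": 0, "yaw": 0.45, "grip": 1}]}}

```text
clock: 16.18
tool_pos: [497.5, 163.4, 123.2]
tcp_rot: [-0.352, 2.05, -2.042]
contact_force: [-1.4, 0.2, 1.5]
finger_gap: 56.8
```

```bash
python3 c.py
```

```text
{'clock': 16.233, 'joint_pos': [-1.038, 0.486, 0.845, 2.039, -0.495, 0.84, -1.148], 'tool_pos': [497.471, 163.595, 122.979], 'tcp_rot': [-0.349, 2.052, -2.044], 'contact_force': [-0.702, 1.399, 2.982], 'wrist_torque': [0.225, 0.194, -0.076], 'finger_gap': 56.738}
to axis(498.1,163.9) [-0.694 -0.086] tilt [-0.01   0.002 -1.   ]
yaw world deg -161.19639620646402
bottle dz -5.308445168631621
```

Emit:
{"name": "arm_command", "arguments": {"series": [{"dx": -0.3, "dy": 0.4, "dz": 0, "yaw": 0.06, "grip": 1}, {"dx": -0.5, "dy": 0.6, "dz": 0, "yaw": 0.12, "grip": 1}, {"dx": -0.5, "dy": 0.9, "dz": 0, "yaw": 0.18, "grip": 1}, {"dx": -0.5, "dy": 1.2, "dz": 0, "yaw": 0.24, "grip": 1}, {"dx": -0.5, "dy": 1.2, "dz": 0, "yaw": 0.3, "grip": 1}]}}

```text
clock: 16.75
tool_pos: [497.4, 164.2, 121.7]
tcp_rot: [-0.054, 2.211, -2.204]
contact_force: [-2.2, 0.6, 2.3]
finger_gap: 57.1
```

```bash
python3 c.py
```

```text
{'clock': 16.8, 'joint_pos': [-1.087, 0.519, 0.921, 2.041, -0.555, 0.861, -1.381], 'tool_pos': [497.437, 164.191, 121.664], 'tcp_rot': [-0.052, 2.212, -2.206], 'contact_force': [-1.479, 0.246, 3.048], 'wrist_torque': [0.08, 0.288, 0.015], 'finger_gap': 56.763}
to axis(498.1,163.9) [-0.652  0.315] tilt [-0.011  0.003 -1.   ]
yaw world deg -177.9511223794615
bottle dz -6.036131876526937
```

Emit:
{"name": "arm_command", "arguments": {"series": [{"dx": 0.2, "dy": 0.2, "dz": 0, "yaw": 0.06, "grip": 1}, {"dx": 0.3, "dy": 0.3, "dz": 0, "yaw": 0.12, "grip": 1}, {"dx": 0.3, "dy": 0.4, "dz": 0, "yaw": 0.18, "grip": 1}, {"dx": 0.3, "dy": 0.4, "dz": 0, "yaw": 0.23, "grip": 1}]}}

```text
clock: 17.23
tool_pos: [497.0, 165.4, 121.4]
tcp_rot: [-0.184, -2.122, 2.115]
contact_force: [-1.7, 2.7, 2.8]
finger_gap: 57.0
```

```bash
python3 c.py
```

```text
{'clock': 17.283, 'joint_pos': [-1.124, 0.547, 0.98, 2.042, -0.602, 0.881, -1.558], 'tool_pos': [496.937, 165.417, 121.226], 'tcp_rot': [-0.184, -2.121, 2.116], 'contact_force': [-1.79, 1.233, 2.361], 'wrist_torque': [0.55, 0.373, 0.706], 'finger_gap': 56.754}
to axis(498.1,163.9) [-1.423  1.276] tilt [-0.012  0.003 -1.   ]
yaw world deg 169.36443758296042
bottle dz -6.506331648902417
```

Emit:
{"name": "arm_command", "arguments": {"series": [{"dx": 0.3, "dy": 0, "dz": 0, "yaw": 0.05, "grip": 1}, {"dx": 0.3, "dy": 0, "dz": 0, "yaw": 0.09, "grip": 1}, {"dx": 0.3, "dy": 0, "dz": 0, "yaw": 0.09, "grip": 1}]}}

```text
clock: 17.63
tool_pos: [497.7, 165.5, 121.6]
tcp_rot: [-0.266, -2.076, 2.076]
contact_force: [0.5, 0.9, 2.8]
finger_gap: 56.9
```

```bash
python3 c.py
```

```text
{'clock': 17.683, 'joint_pos': [-1.138, 0.557, 1.002, 2.042, -0.617, 0.887, -1.623], 'tool_pos': [497.661, 165.47, 121.601], 'tcp_rot': [-0.267, -2.076, 2.075], 'contact_force': [0.529, 1.174, 1.826], 'wrist_torque': [0.067, -0.397, 2.036], 'finger_gap': 56.78}
to axis(498.1,163.9) [-0.835  1.4  ] tilt [-0.01   0.002 -1.   ]
yaw world deg 164.7991356352528
bottle dz -6.471725653107811
```

Emit:
{"name": "arm_command", "arguments": {"series": [{"dx": 0, "dy": -2, "dz": 0, "yaw": -0.03, "grip": 1}, {"dx": 0, "dy": -4, "dz": 0, "yaw": -0.06, "grip": 1}, {"dx": 0, "dy": -5, "dz": 0, "yaw": -0.07, "grip": 1}, {"dx": 0, "dy": -5, "dz": 0, "yaw": -0.07, "grip": 1}]}}

```text
clock: 18.12
tool_pos: [497.6, 165.3, 126.8]
tcp_rot: [-0.2, -2.115, 2.109]
contact_force: [1.6, 0.3, -0.0]
finger_gap: 56.8
```

```bash
python3 c.py
```

```text
{'clock': 18.167, 'joint_pos': [-1.133, 0.541, 0.992, 2.039, -0.596, 0.889, -1.576], 'tool_pos': [497.592, 165.323, 126.643], 'tcp_rot': [-0.2, -2.115, 2.11], 'contact_force': [1.895, 0.57, 0.734], 'wrist_torque': [0.223, -0.303, 0.577], 'finger_gap': 56.83}
to axis(498.1,163.9) [-0.78   1.294] tilt [-0.01   0.003 -1.   ]
yaw world deg 168.59837235450328
bottle dz -1.5498136055666265
```

Emit:
{"name": "arm_command", "arguments": {"series": [{"dx": 0, "dy": 0, "dz": 0, "yaw": 0, "grip": 0.1}, {"dx": 0, "dy": 0, "dz": 0, "yaw": 0, "grip": -0.5}, {"dx": 0, "dy": 0, "dz": 0, "yaw": 0, "grip": -1}, {"dx": 0, "dy": 0, "dz": 0, "yaw": 0, "grip": -1}, {"dx": 0, "dy": 0, "dz": 0, "yaw": 0, "grip": -1}]}}

```text
clock: 18.68
tool_pos: [497.3, 165.0, 126.4]
tcp_rot: [-0.201, -2.113, 2.11]
contact_force: [-0.5, -0.7, 0.3]
finger_gap: 85.5
```

Emit:
{"name": "arm_command", "arguments": {"series": [{"dx": 0, "dy": -5, "dz": 0, "yaw": 0, "grip": -1}, {"dx": 0, "dy": -20, "dz": 0, "yaw": 0, "grip": -1}, {"dx": 0, "dy": -45, "dz": 0, "yaw": 0, "grip": -1}, {"dx": 0, "dy": -75, "dz": 0, "yaw": 0, "grip": -1}, {"dx": 0, "dy": -110, "dz": 0, "yaw": 0, "grip": -1}]}}

```text
clock: 19.1
tool_pos: [497.4, 164.1, 236.9]
tcp_rot: [-0.199, -2.109, 2.11]
contact_force: [1.0, 1.4, 0.3]
finger_gap: 85.3
```

```bash
python3 c.py; python3 -W ignore - <<'E'
from fit import *
i,d,p=cap('wrist'); a=i
w=cloud(d,p); Q=w[(np.hypot(w[...,0]-497.5,w[...,1]-164)<35)&(w[...,2]>130)&(w[...,2]<160)]; print('wrist cap top',len(Q),np.median(Q,0),cv2.minAreaRect(Q[:,:2].astype(np.float32)))
n=np.linalg.lstsq(np.c_[Q[:,:2]-Q[:,:2].mean(0),np.ones(len(Q))],Q[:,2],rcond=None)[0]; print('slope',n)
i2,d,p=cap('scene'); w=cloud(d,p); Q=w[(np.hypot(w[...,0]-497.5,w[...,1]-164)<30)&(w[...,2]>135)&(w[...,2]<160)]; print('scene cap top',len(Q),np.median(Q,0))
c=np.zeros((480,800,3),np.uint8); c[:330,:440]=cv2.resize(a,(440,330)); c[:360,440:]=cv2.resize(i2[150:300,230:380],(360,360)); save('fin',c)
E
```

```text
{'clock': 19.15, 'joint_pos': [-1.279, 0.397, 1.16, 1.922, -0.419, 1.093, -1.719], 'tool_pos': [502.136, 164.171, 243.595], 'tcp_rot': [-0.211, -2.12, 2.108], 'contact_force': [3.763, -1.053, 4.952], 'wrist_torque': [-0.048, -0.277, 0.005], 'finger_gap': 85.434}
to axis(498.1,163.9) [3.9   1.075] tilt [-0.002  0.006 -1.   ]
yaw world deg 168.43251252962992
bottle dz -1.5931198747393154
wrist cap top 7583 [501.249 163.343 142.998] ((499.10400390625, 163.87689208984375), (58.30907440185547, 58.41830062866211), 36.41716384887695)
slope [ -0.026   0.005 142.764]
scene cap top 307 [498.944 161.598 140.628]
```

View pics/fin.png

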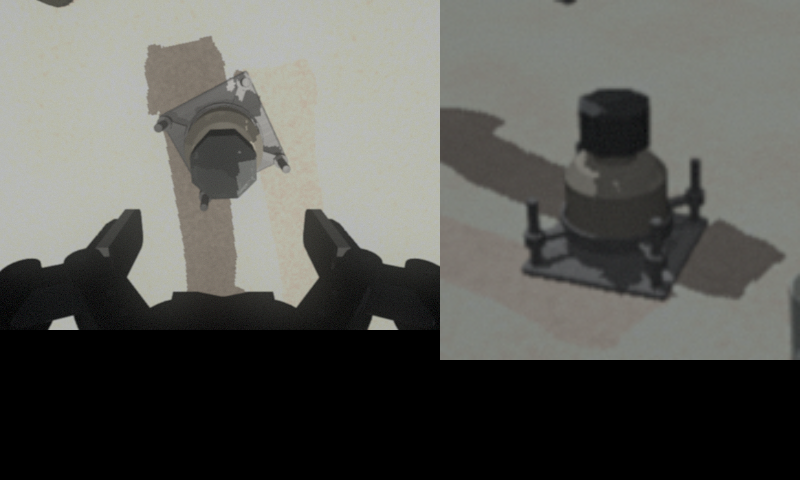

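Emit:
{"name": "arm_command", "arguments": {"series": [{"dx": 0, "dy": 0, "dz": 0, "yaw": 0, "grip": -1}, {"dx": 0, "dy": 0, "dz": 0, "yaw": 0, "grip": -1}, {"dx": 0, "dy": 0, "dz": 0, "yaw": 0, "grip": -1}]}}

```text
clock: 19.6
tool_pos: [497.2, 164.6, 235.0]
tcp_rot: [-0.198, -2.111, 2.109]
contact_force: [0.4, -0.6, 0.1]
finger_gap: 85.2
```

```bash
python3 - <<'E'
from h import *
s=st(); print(np.abs(s['joint_velocities']).max())
i,d,p=cap('top'); w=cloud(d,p)
for t in['reagent','jar','beaker']: print(t,[ (np.round(r['xy'],1).tolist(),round(r['p'],2)) for r in cams.search_frame(t,'top')[:1]])
print(robot.hand_in())
E
```

```text
{'clock': 19.6, 'joint_pos': [-1.274, 0.405, 1.151, 1.934, -0.424, 1.087, -1.715], 'tool_pos': [497.203, 164.607, 235.047], 'tcp_rot': [-0.198, -2.111, 2.109], 'contact_force': [0.414, -0.625, 0.084], 'wrist_torque': [0.043, -0.019, 0.008], 'finger_gap': 85.171}
0.0076001404543477235
reagent [([164.5, 169.1], 0.96)]
jar [([413.6, 157.1], 0.8)]
beaker [([293.3, 164.5], 0.83)]
the job is handed in; nothing more can be done
None
```

The cap is screwed onto the white bottle and the job is handed in at about 20 s of the 69 s allowed.

- **Standing it up:** the moves offer no tilt of the hand, so I did not grip and swing the cap. I tipped it mouth down by pushing high on its closed top with shut fingers. It stood free before I took it afresh from above.
- **Starting the thread:** I set it on the neck and pressed lightly. About 10 degrees anticlockwise it met a hard stop at roughly -2.9 N m. Once I eased the torque, the push fell to zero and the cap sat about 5 to 6 mm above home.
- **Screwing home:** about 98 degrees clockwise took it down, with a hard stop at roughly 2 N m. I then eased off, let go and lifted clear.

**Last checks:**
- The wrist camera puts the cap top at 142.8 to 143.0 mm and nearly level (slope at most 0.03), against 143.5 expected.
- The other vessels showed within 1 pixel of their first positions. The beaker read 5 px off along the row, though nothing went near it and its first reading was a weak one (0.57).
- The hand is open and about 90 mm above the cap, with contact force near zero.

**Readings that disagreed:**
- The scene camera put the cap top at 140.6 mm and the bottle about 1.6 mm low. I put this down to calibration.
- The first contact height suggested the lugs may have landed on the small stops, yet the drop came after only about 10 degrees of backward turn.

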